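# Put the rinsed grooming kit away: tiles in their box, baskets on their hooks

### The arm

A 7-joint arm with a two-finger parallel gripper is mounted at the origin on the work surface. World frame = base frame: x ahead of the robot, y to its left, z up, the work surface at z = 0. Lengths are in m, angles in rad, forces in N, time in s.
With the tool pointing down it reaches from about 0.425 to 0.95 m from the base axis. Payload 4.7 kg.
Tool frame: the origin (TCP) lies between the finger pads; the fingertips stand 25 mm ahead of it and the grasp point (between the pads) lies 6 mm ahead of it; z points along the fingers, y is the line along which they close (so a half turn about z gives the same grasp; the last joint's range is limited). The gripper opens to 85 mm and grips with 20 to 120 N. Pads are 22 mm wide; open, the fingers measure 114 mm over their backs; the gripper's body (76 mm by 85 mm) begins 54 mm behind the grasp point. The pads swing forward as they close: fully open they stand 13 mm farther back than shut.
Start: joints at [1.307, 0.469, -0.049, 1.532, 0.024, 1.141, -0.082], TCP at [0.157, -0.656, 0.218] pointing down, gripper open.
Joint ranges: [-2.59, 2.59], [-0.33, 1.99], [-1.39, 1.29], [0.1, 2.45], [-1.04, 4.18], [0.21, 1.99], [-2.66, 2.66]. Speed limits (rad/s): [2.57, 2.57, 3.14, 3.14, 3.14, 3.14, 3.14].

### API

Orientations are given as a 3x3 rotation matrix whose columns are the frame's x, y, z axes.
In Python, from rig import * gives the robot as it stands. Calls block until the motion is done:
- movep(position, orientation): joint-space move of the TCP to a pose.
- move_l(position, attitude=None, feed=0.15, until_force=None): straight line of the TCP; attitude=None keeps the orientation; feed is the mean speed in m/s. With until_force (N) it stops when the force on the tool has changed by that much, and returns True; else False.
- move_joints(angles): joint-space move.
- command_gripper(opening, newtons=None): finger opening in m; newtons is the grip in N (None keeps the last); returns when the fingers have stopped.
- sleep(seconds).
- inverse_kinematics(position, orientation): joint angles nearest the present ones, or None.
- sense(): the state.
- camera(name): name is "scene" or "top"; returns (picture, depth): 480x640x3 uint8, red, green, blue; 480x640 float32, m along the optical axis (not along the pixel's ray), 0 where there is no reading.
- camera_params(name): a dict with "K" (3x3 intrinsics, pixels), "dist" ([k1, k2, p1, p2, k3] as OpenCV has them; the pictures are not rectified), "position" and "rotation" of the camera in the world. Camera axes: x right, y down, z forward; pixel columns grow to the right and rows downward; lengths in m; the calibration is good to about 2 mm. A picture is of the moment at which its call begins. camera_params takes no time and is no camera call.
A pose or a line that the arm cannot do raises Unreachable and nothing moves.
- finish_job(): hands the job in; it is judged then, once.
The state is a dict: "time_s": time; "joint_pos": joint angles; "qd": joint speeds; "joint_efforts": joint torques, N m; "position": TCP position; "tcp_rot": TCP orientation; "wrist_force": force on the tool from outside, world axes, zero at the start; "ft_torque": the same for the moment, N m; "finger_gap": finger opening in m; "gripper_force": force on a finger pad.
Only numpy, scipy, OpenCV 4.12 (cv2) and the standard library are available. Lean on these libraries where they do the work, as an engineer would, in place of code of your own. Each camera call takes 0.05 s, during which the arm holds its last target. There are 200 camera calls.

### The job

Put the rinsed grooming kit away: load both piles of white ceramic blade-cooling tiles into the two bays of the grey tile box, tilting them in under the lip so that every tile lies flat and fully down in a bay, and hang every empty rinse basket that is on the table by its handle on a hook of the steel stand, where it hangs level and still. Leave everything else on the table where it stands.

Things in the scene. Friction and masses are not known exactly. Their poses are not given: they have to be found in the camera images.
- tile_a1: White ceramic blade-cooling tile, 64 x 50 x 8 mm (own x, y, z), 58 g. Origin: centre of its underside. Bottom tile of pile A.
- tile_a2: White ceramic blade-cooling tile, 64 x 50 x 8 mm (own x, y, z), 58 g. Origin: centre of its underside. Second tile of pile A, on tile a1.
- tile_a3: White ceramic blade-cooling tile, 64 x 50 x 8 mm (own x, y, z), 58 g. Origin: centre of its underside. Top tile of pile A (absent in some starts, then pile A has two tiles).
- tile_b1: White ceramic blade-cooling tile, 64 x 50 x 8 mm (own x, y, z), 58 g. Origin: centre of its underside. Bottom tile of pile B.
- tile_b2: White ceramic blade-cooling tile, 64 x 50 x 8 mm (own x, y, z), 58 g. Origin: centre of its underside. Second tile of pile B, on tile b1.
- tile_b3: White ceramic blade-cooling tile, 64 x 50 x 8 mm (own x, y, z), 58 g. Origin: centre of its underside. Top tile of pile B (absent in some starts, then pile B has two tiles).
- tilebox: Grey plastic tile box, fixed, 84 x 186 mm, two equal bays side by side along its y. Own +x is its far side (from the robot). Far walls bear a lip at the top, so the 64 mm tiles only go in tilted, far edge low and first under the lip, then levelled. Near walls are low; the y sides have gaps for fingers. All walls 5 mm thick; 33 mm free between the bays. Origin: centre of underside.
- bay1 (a point): Floor centre of the -y bay; axes as the box. Inside 68 mm (x) by 53 mm (y); floor 8 mm above the table. Far (+x) wall: a 4 mm thick lip juts 6 mm over the bay, its underside 29 mm above the floor. Near wall 10 mm above the floor. Holds at most 3 tiles.
- bay2 (a point): Floor centre of the +y bay, 96 mm from bay 1, the same shape. Each y side is two 14 mm long corner pieces (far ones 29 mm, near ones 10 mm above the floor) with a 40 mm gap for fingers between; in the gap the floor under the tiles is 44 mm wide and the base plate lies 5 mm below the floor.
- hookstand: Steel hook stand, fixed: base plate 100 x 360 mm, two posts, a 16 mm rail along its own y at 196 mm height, three hooks 135 mm apart. Each hook is a level 8 mm rod running 95 mm from the rail to own -x (towards the robot), its top at 200 mm height, ending in a tip turned up to 222 mm height. Origin: on the table under the rail's middle.
- hook1 (a point): Top of the rod of hook 1 (-y one), 50 mm in front of the rail's axis and about 45 mm behind the upturned tip; axes as the stand (rod along x).
- hook2 (a point): Top of the rod of hook 2 (middle one), 50 mm in front of the rail's axis and about 45 mm behind the upturned tip; axes as the stand (rod along x).
- hook3 (a point): Top of the rod of hook 3 (+y one), 50 mm in front of the rail's axis and about 45 mm behind the upturned tip; axes as the stand (rod along x).
- basket1: Open aluminium basket (absent in some starts), 60 x 80 x 35 mm (own x, y, z), 130 g, with a rigid arched handle: uprights at own y = +-43 mm and a level black cross-bar along own y, 10 x 10 mm thick, 96 mm long, its underside 95 mm and top 105 mm above the basket's underside. Origin: centre of underside. Alike after a half turn.
- basket2: Open aluminium basket (absent in some starts), 60 x 80 x 35 mm (own x, y, z), 130 g, with a rigid arched handle: uprights at own y = +-43 mm and a level black cross-bar along own y, 10 x 10 mm thick, 96 mm long, its underside 95 mm and top 105 mm above the basket's underside. Origin: centre of underside. Alike after a half turn.
- basket3: Open aluminium basket (absent in some starts), 60 x 80 x 35 mm (own x, y, z), 130 g, with a rigid arched handle: uprights at own y = +-43 mm and a level black cross-bar along own y, 10 x 10 mm thick, 96 mm long, its underside 95 mm and top 105 mm above the basket's underside. Origin: centre of underside. Alike after a half turn.
- jar: Bystander, to be left alone: closed plastic jar, 70 mm diameter, 85 mm high. Origin: on its underside.
- dish: Bystander, to be left alone: empty aluminium dish, 90 mm diameter, 30 mm high. Origin: on its underside.
- comb: Bystander, to be left alone: wooden-handled steel comb, about 190 mm long, lying flat. Origin: on its underside.
- pink_brush: Bystander, to be left alone: pink rubber-tipped brush, about 170 mm long, lying flat. Origin: on its underside.
- spray: Bystander, to be left alone: upright bottle, 60 mm diameter, 170 mm high. Origin: on its underside.

How it is judged:
At the end, for the whole second after the job is handed in: Every tile lies flat (4 deg) in a bay, within 6 mm (x), 5 mm (y) of its centre and at most 19.5 mm above its floor; every basket hangs by its cross-bar on a hook rod (origin 84-106 mm below the hook site, within 45 mm along, 30 mm across), within 0.3 rad of upright; all at rest (((x of tile_a1 in the frame of bay1 between -0.006 and 0.006 m and y of tile_a1 in the frame of bay1 between -0.005 and 0.005 m and z of tile_a1 in the frame of bay1 between -0.003 and 0.0195 m) or (x of tile_a1 in the frame of bay2 between -0.006 and 0.006 m and y of tile_a1 in the frame of bay2 between -0.005 and 0.005 m and z of tile_a1 in the frame of bay2 between -0.003 and 0.0195 m)) and angle between each of tile_a1, tile_a2, tile_a3, tile_b1, tile_b2, tile_b3's own z axis and vertical below 0.07 rad and linear speed of each of tile_a1, tile_a2, tile_a3, tile_b1, tile_b2, tile_b3 below 0.02 m/s and ((x of tile_a2 in the frame of bay1 between -0.006 and 0.006 m and y of tile_a2 in the frame of bay1 between -0.005 and 0.005 m and z of tile_a2 in the frame of bay1 between -0.003 and 0.0195 m) or (x of tile_a2 in the frame of bay2 between -0.006 and 0.006 m and y of tile_a2 in the frame of bay2 between -0.005 and 0.005 m and z of tile_a2 in the frame of bay2 between -0.003 and 0.0195 m)) and ((x of tile_a3 in the frame of bay1 between -0.006 and 0.006 m and y of tile_a3 in the frame of bay1 between -0.005 and 0.005 m and z of tile_a3 in the frame of bay1 between -0.003 and 0.0195 m) or (x of tile_a3 in the frame of bay2 between -0.006 and 0.006 m and y of tile_a3 in the frame of bay2 between -0.005 and 0.005 m and z of tile_a3 in the frame of bay2 between -0.003 and 0.0195 m)) and ((x of tile_b1 in the frame of bay1 between -0.006 and 0.006 m and y of tile_b1 in the frame of bay1 between -0.005 and 0.005 m and z of tile_b1 in the frame of bay1 between -0.003 and 0.0195 m) or (x of tile_b1 in the frame of bay2 between -0.006 and 0.006 m and y of tile_b1 in the frame of bay2 between -0.005 and 0.005 m and z of tile_b1 in the frame of bay2 between -0.003 and 0.0195 m)) and ((x of tile_b2 in the frame of bay1 between -0.006 and 0.006 m and y of tile_b2 in the frame of bay1 between -0.005 and 0.005 m and z of tile_b2 in the frame of bay1 between -0.003 and 0.0195 m) or (x of tile_b2 in the frame of bay2 between -0.006 and 0.006 m and y of tile_b2 in the frame of bay2 between -0.005 and 0.005 m and z of tile_b2 in the frame of bay2 between -0.003 and 0.0195 m)) and ((x of tile_b3 in the frame of bay1 between -0.006 and 0.006 m and y of tile_b3 in the frame of bay1 between -0.005 and 0.005 m and z of tile_b3 in the frame of bay1 between -0.003 and 0.0195 m) or (x of tile_b3 in the frame of bay2 between -0.006 and 0.006 m and y of tile_b3 in the frame of bay2 between -0.005 and 0.005 m and z of tile_b3 in the frame of bay2 between -0.003 and 0.0195 m)) and ((x of basket1 in the frame of hook1 between -0.045 and 0.045 m and y of basket1 in the frame of hook1 between -0.03 and 0.03 m and z of basket1 in the frame of hook1 between -0.106 and -0.084 m) or (x of basket1 in the frame of hook2 between -0.045 and 0.045 m and y of basket1 in the frame of hook2 between -0.03 and 0.03 m and z of basket1 in the frame of hook2 between -0.106 and -0.084 m) or (x of basket1 in the frame of hook3 between -0.045 and 0.045 m and y of basket1 in the frame of hook3 between -0.03 and 0.03 m and z of basket1 in the frame of hook3 between -0.106 and -0.084 m)) and angle between each of basket1, basket2, basket3's own z axis and vertical below 0.3 rad and linear speed of each of basket1, basket2, basket3 below 0.06 m/s and ((x of basket2 in the frame of hook1 between -0.045 and 0.045 m and y of basket2 in the frame of hook1 between -0.03 and 0.03 m and z of basket2 in the frame of hook1 between -0.106 and -0.084 m) or (x of basket2 in the frame of hook2 between -0.045 and 0.045 m and y of basket2 in the frame of hook2 between -0.03 and 0.03 m and z of basket2 in the frame of hook2 between -0.106 and -0.084 m) or (x of basket2 in the frame of hook3 between -0.045 and 0.045 m and y of basket2 in the frame of hook3 between -0.03 and 0.03 m and z of basket2 in the frame of hook3 between -0.106 and -0.084 m)) and ((x of basket3 in the frame of hook1 between -0.045 and 0.045 m and y of basket3 in the frame of hook1 between -0.03 and 0.03 m and z of basket3 in the frame of hook1 between -0.106 and -0.084 m) or (x of basket3 in the frame of hook2 between -0.045 and 0.045 m and y of basket3 in the frame of hook2 between -0.03 and 0.03 m and z of basket3 in the frame of hook2 between -0.106 and -0.084 m) or (x of basket3 in the frame of hook3 between -0.045 and 0.045 m and y of basket3 in the frame of hook3 between -0.03 and 0.03 m and z of basket3 in the frame of hook3 between -0.106 and -0.084 m))); the robot touches nothing.
It fails at once if the jar is moved by more than 4 cm (distance of jar from where it was at the start of the episode above 0.04 m).
It fails at once if the dish is moved by more than 4 cm (distance of dish from where it was at the start of the episode above 0.04 m).
It fails at once if the comb is moved by more than 4 cm (distance of comb from where it was at the start of the episode above 0.04 m).
It fails at once if the pink brush is moved by more than 4 cm (distance of pink_brush from where it was at the start of the episode above 0.04 m).
It fails at once if the spray is moved by more than 4 cm (distance of spray from where it was at the start of the episode above 0.04 m).
Of basket1, basket2, basket3 only 2 to 3 are there at a start; the rules pass over those that are not, and their reading is None.
Of tile_a3, tile_b3 only 1 to 2 are there at a start; the rules pass over those that are not, and their reading is None.
At some moment in a run one of basket1, basket2, basket3 may be knocked a few centimetres aside while the robot is not near it.
It also fails if it takes over 210 s, if anything falls off the work surface, if the arm or the gripper's body presses on something with over 40 N, if the wrist force passes 120 N, or if a joint passes its speed limit or range.

## Working session

There is one attempt and no reset: what is moved stays moved. The work goes in short steps, each a Python script; the robot and the scene stay as the last script left them, time stands still between calls to the robot, and variables do not carry over. Pictures are saved under pics/ and viewed, at most 14 in all, crops included, and the job is handed in when it is done.

```bash
ls; mkdir -p pics
cat > h.py <<'E'
from rig import *
import numpy as np, cv2
def snap(name):
    p,d=camera(name); np.savez('pics/_%s.npz'%name,p=p,d=d); return p,d
def cloud(name,d):
    c=camera_params(name);K=np.array(c['K'],float);v,u=np.mgrid[0:480,0:640]
    uv=np.stack([u,v],-1).reshape(-1,1,2).astype(np.float64)
    n=cv2.undistortPoints(uv,K,np.array(c['dist'],float)).reshape(480,640,2)
    P=np.dstack([n*d[...,None],d])
    return P@np.array(c['rotation']).T+np.array(c['position'])
E
python3 - <<'E'
from h import *
for n in('top','scene'):
    p,d=snap(n); cv2.imwrite('pics/%s0.png'%n,p[...,::-1]); c=camera_params(n);print(n,c['position'],np.round(c['rotation'],3).tolist(),c['K'])
E
```

```text
pics
top [ 0.45663861 -0.04539959  1.39478322] [[0.015, -0.999, 0.044], [-1.0, -0.014, 0.026], [-0.026, -0.044, -0.999]] [[484.79474688   0.         315.50033899]
 [  0.         484.79474688 236.22207632]
 [  0.           0.           1.        ]]
scene [0.99898445 0.55106051 1.07621474] [[-0.762, 0.509, -0.4], [0.647, 0.584, -0.49], [-0.016, -0.632, -0.775]] [[442.5712854    0.         315.07712094]
 [  0.         442.5712854  247.28737171]
 [  0.           0.           1.        ]]
```

View pics/top0.png

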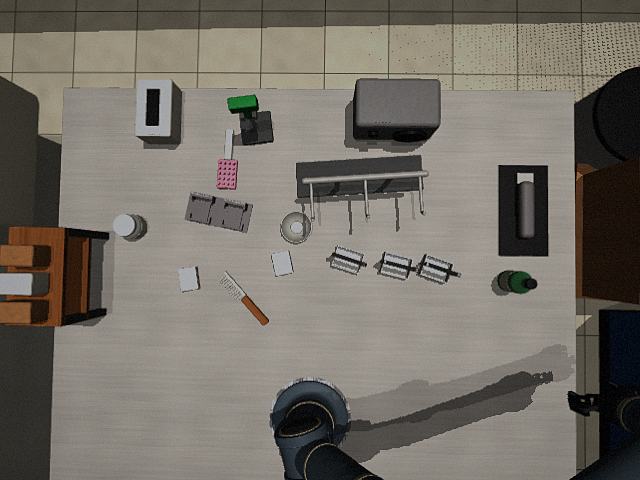

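View pics/scene0.png

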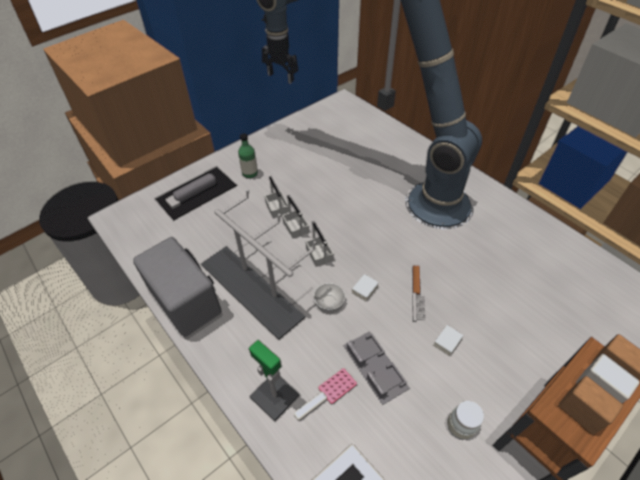

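The top view shows the pile of tiles at (189,279) and (282,263), and the box at (219,212). Baskets stand at (347,259), (395,265) and (435,269). The stand's rail runs from (305,182) to (427,174), with hooks towards the robot. The dish sits at (296,228), and the comb and brush lie clear of the box.

```bash
cat >> h.py <<'E'
def rect(P):
    (c,s,a)=cv2.minAreaRect((P[:,:2]*1000).astype(np.float32)); return np.round(c,1),np.round(s,1),round(a,1)
E
python3 - <<'E'
from h import *
f=np.load('pics/_top.npz');p,d=f['p'],f['d'];W=cloud('top',d)
cv2.imwrite('pics/c1.png',cv2.resize(p[145:295,165:465,::-1],(800,400),interpolation=cv2.INTER_CUBIC))
def reg(u0,u1,v0,v1,z0,z1,white=False):
    w=W[v0:v1,u0:u1].reshape(-1,3);q=p[v0:v1,u0:u1].reshape(-1,3).astype(int)
    m=(w[:,2]>z0)&(w[:,2]<z1)
    if white:m&=q.min(1)>200
    return w[m]
t=W[300:330,100:200,2];print('table z',np.median(t))
for n,r in dict(P1=(170,210,260,300),P2=(265,300,245,282)).items():
    P=reg(*r,.008,.05);print(n,len(P),rect(P),np.percentile(P[:,2],[5,50,95]).round(4))
P=reg(175,262,180,240,.004,.06);print('box',len(P),rect(P),np.percentile(P[:,2],[5,50,95]).round(4))
P=reg(175,262,180,240,.030,.06);print('lip',len(P),rect(P),P[:,2].mean())
for n,r in dict(B1=(322,372,240,280),B2=(374,415,245,285),B3=(412,465,250,290)).items():
    P=reg(*r,.088,.12);print(n,len(P),rect(P),np.percentile(P[:,2],[5,50,95]).round(4))
    P=reg(*r,.006,.05);print('   basket',len(P),rect(P))
P=reg(290,440,150,225,.185,.25);print('rail+hooks',len(P),rect(P))
P=reg(290,440,160,190,.185,.215);print('rail',len(P),rect(P))
for n,r in dict(h3=(300,320,186,225),h2=(355,375,186,225),h1=(412,432,182,222)).items():
    P=reg(*r,.185,.24);
    print(n,len(P),P[np.argsort(P[:,0])][::max(1,len(P)//10)].round(3).tolist())
# edge-on: rail pixel rows
E
```

```text
table z 0.0004892214633783754
P1 428 (array([385.7, 345.1]), array([75.5, 99.3]), 7.6) [0.0165 0.024  0.0286]
P2 411 (array([444. ,  79.5]), array([77.1, 72.9]), 0.4) [0.0195 0.0247 0.0296]
box 1932 (array([591.4, 275.3]), array([171.8, 252. ]), 0.8) [0.0042 0.0082 0.0416]
lip 236 (array([635.8, 264.1]), array([160.5,  65. ]), 78.8) 0.04059850023933467
B1 138 (array([ 452.9, -100.7]), array([95., 10.]), 73.0) [0.1017 0.1061 0.1103]
   basket 246 (array([ 450.9, -100.4]), array([111.3, 136.5]), 2.5)
B2 126 (array([ 438.8, -232.5]), array([86.4,  9.8]), 76.9) [0.1017 0.1063 0.1098]
   basket 269 (array([ 438.5, -233.9]), array([110.9, 109.5]), 88.4)
B3 170 (array([ 431.7, -331.4]), array([127.2,  29.2]), 84.3) [0.1016 0.1063 0.1101]
   basket 349 (array([ 426.6, -355.8]), array([107.6, 152.9]), 0.8)
rail+hooks 1183 (array([ 609.9, -137.2]), array([112. , 311.8]), 4.5)
rail 903 (array([ 649.9, -133.8]), array([ 45.3, 311. ]), 0.8)
h3 114 [[0.545, -0.005, 0.221], [0.554, -0.009, 0.196], [0.564, -0.004, 0.2], [0.574, -0.007, 0.202], [0.581, -0.007, 0.203], [0.591, -0.002, 0.201], [0.597, -0.006, 0.197], [0.606, -0.004, 0.201], [0.616, -0.001, 0.2], [0.624, -0.003, 0.198], [0.633, -0.001, 0.202]]
h2 103 [[0.554, -0.141, 0.222], [0.563, -0.137, 0.207], [0.573, -0.14, 0.203], [0.578, -0.143, 0.197], [0.586, -0.14, 0.197], [0.595, -0.135, 0.202], [0.603, -0.135, 0.199], [0.612, -0.137, 0.202], [0.618, -0.14, 0.2], [0.626, -0.138, 0.195], [0.634, -0.134, 0.204]]
h1 113 [[0.565, -0.275, 0.225], [0.571, -0.273, 0.214], [0.58, -0.275, 0.2], [0.587, -0.273, 0.2], [0.595, -0.271, 0.198], [0.605, -0.27, 0.199], [0.612, -0.268, 0.196], [0.619, -0.27, 0.201], [0.627, -0.267, 0.201], [0.636, -0.272, 0.204], [0.646, -0.27, 0.202]]
```

View pics/c1.png

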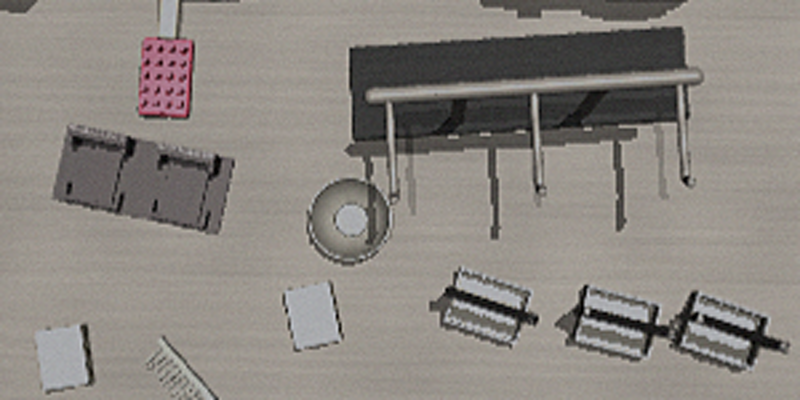

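Both piles read about 24 mm high, so three tiles each. Depth noise is about 4 mm, so next I intersect edge pixels with planes of known height.

```bash
cat >> h.py <<'E'
def plane(name,uv,z):
    c=camera_params(name);K=np.array(c['K'],float);R=np.array(c['rotation']);o=np.array(c['position'])
    n=cv2.undistortPoints(np.asarray(uv,np.float64).reshape(-1,1,2),K,np.array(c['dist'],float)).reshape(-1,2)
    r=np.c_[n,np.ones(len(n))]@R.T
    return o+r*((z-o[2])/r[:,2])[:,None]
def sub(mask,z,name='top'):   # mask -> rect on plane z via filled contour
    n,l,s,_=cv2.connectedComponentsWithStats(mask.astype(np.uint8))
    k=1+np.argmax(s[1:,4]); v,u=np.nonzero(l==k)
    P=plane(name,np.c_[u,v],z)[:,:2]*1000
    return len(v),P
def up(p,u0,u1,v0,v1,s,fn):
    cv2.imwrite(fn,cv2.resize(p[v0:v1,u0:u1,::-1],None,fx=s,fy=s,interpolation=cv2.INTER_CUBIC))
E
python3 - <<'E'
from h import *
f=np.load('pics/_top.npz');p,d=f['p'],f['d'];W=cloud('top',d);g=p.min(2).astype(int)
def box(u0,u1,v0,v1):
    m=np.zeros((480,640),bool);m[v0:v1,u0:u1]=1;return m
for n,r in dict(P1=(170,210,260,300),P2=(265,300,245,282)).items():
    ref=np.percentile(g[box(*r)],[2,50,98]);N,P=sub((g>195)&box(*r),.024)
    c=P.mean(0);e,v=np.linalg.eigh(np.cov(P.T));print(n,ref,N,c.round(1),np.sqrt(12*e).round(1),'ang',np.degrees(np.arctan2(v[1,1],v[0,1])).round(1),rect(P/1000))
for n,r in dict(B1=(322,372,240,280),B2=(374,415,245,290),B3=(415,470,250,290)).items():
    N,P=sub((g<60)&(W[...,2]>.085)&box(*r),.105)
    c=P.mean(0);e,v=np.linalg.eigh(np.cov(P.T));print(n,N,c.round(1),np.sqrt(12*e).round(1),'ang',np.degrees(np.arctan2(v[1,1],v[0,1])).round(1),rect(P/1000))
up(p,180,260,184,240,10,'pics/c2.png')
print(g[box(180,260,184,240)].min())
# hooks: rod tips at tops
E
```

```text
Traceback (most recent call last):
  File "h.py", line 20, in sub
    k=1+np.argmax(s[1:,4]); v,u=np.nonzero(l==k)
        ~~~~~~~~~^^^^^^^^^
ValueError: attempt to get argmax of an empty sequence
```

Run:
```python
from h import *
f=np.load('pics/_top.npz');p,d=f['p'],f['d'];W=cloud('top',d);g=p.min(2).astype(int)
up(p,180,260,184,240,10,'pics/c2.png')
def box(u0,u1,v0,v1):
    m=np.zeros((480,640),bool);m[v0:v1,u0:u1]=1;return m
print(p[279,189],p[263,282],p[290,230],p[212,219])
for n,r,c in (('P1',(170,210,260,300),(279,189)),('P2',(265,300,245,282),(263,282))):
    t=(int(p[c][2])+int(p[290,230][2]))/2;N,P=sub((p[...,2]>t)&box(*r),.024)
    c=P.mean(0);e,v=np.linalg.eigh(np.cov(P.T));print(n,t,N,c.round(1),np.sqrt(12*e).round(1),'ang',np.degrees(np.arctan2(v[1,1],v[0,1])).round(1),rect(P/1000))
for n,r in dict(B1=(322,372,240,280),B2=(374,415,245,290),B3=(415,470,250,290)).items():
    N,P=sub((g<60)&(W[...,2]>.085)&box(*r),.105)
    c=P.mean(0);e,v=np.linalg.eigh(np.cov(P.T));print(n,N,c.round(1),np.sqrt(12*e).round(1),'ang',np.degrees(np.arctan2(v[1,1],v[0,1])).round(1),rect(P/1000))
```

```text
[170 170 175] [170 173 170] [153 142 136] [102  96  94]
P1 155.5 377 [391.3 352.5] [49.9 62.2] ang -169.0 (array([391.3, 352.5]), array([64.4, 49. ]), 9.8)
P2 153.0 385 [440.5  85.4] [48.5 63.7] ang -169.1 (array([442.2,  85.7]), array([67.6, 48.4]), 12.4)
B1 109 [ 453.9 -100.3] [ 8.5 98.2] ang 72.4 (array([ 452.8, -100.9]), array([95.5,  9.2]), 72.4)
B2 95 [ 438.3 -237.8] [ 8.6 78.8] ang 75.5 (array([ 439. , -236.3]), array([77.4,  9.4]), 74.1)
B3 107 [ 430.  -350.2] [ 9.5 78.8] ang 70.8 (array([ 429.8, -349.1]), array([79.5, 10. ]), 72.3)
```

View pics/c2.png

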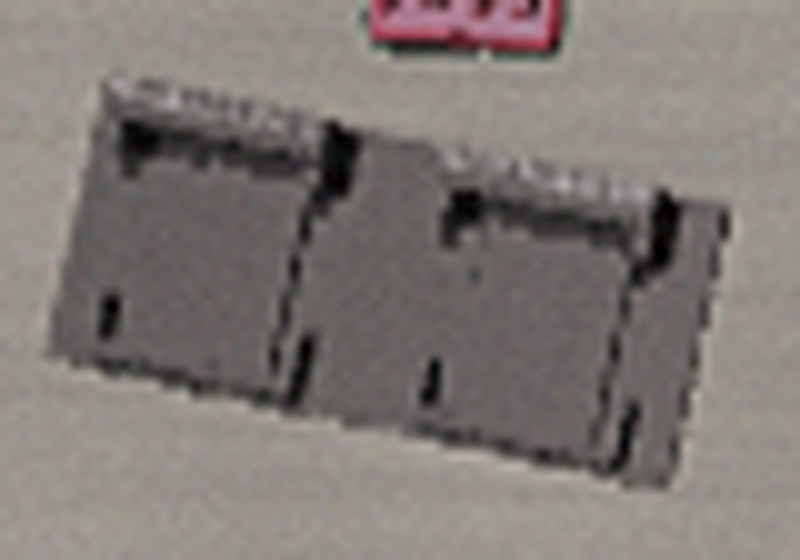

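Crop c2 gives the box's near base edge from (48,352) to (672,488). The far-wall tops run (103,82)–(335,122) for bay 2 and (440,147)–(670,188) for bay 1. Next: fit the box pose, check IK, and touch the table to calibrate fingertip height.

```bash
cat >> h.py <<'E'
def pose(yaw,tilt=0,s=1):
    c,n=np.cos(yaw),np.sin(yaw);bx,by,bz=np.array([c,n,0]),np.array([-n,c,0]),np.array([0,0,1.])
    R=np.c_[-s*bx,s*by,-bz]
    return cv2.Rodrigues(by*tilt)[0]@R
E
python3 - <<'E'
from h import *
from scipy.optimize import least_squares
cr=np.array([(48,352),(672,488),(103,82),(335,122),(440,147),(670,188)],float);uv=(cr+.5)/10-.5+[180,184]
z=[.003,.003]+[.041]*4
M=np.array([(-42,93),(-42,-93),(39,79.5),(39,16.5),(39,-16.5),(39,-79.5)])/1000
P=np.vstack([plane('top',[a],b) for a,b in zip(uv,z)])[:,:2]
def res(q):
    c,s=np.cos(q[2]),np.sin(q[2]);return (M@np.array([[c,s],[-s,c]])+q[:2]-P).ravel()
r=least_squares(res,[.58,.27,-.2]);print('box',r.x[:2].round(4),np.degrees(r.x[2]).round(2),(r.fun.reshape(-1,2)*1000).round(1).tolist())
x,y,a=r.x;b2=np.array([x,y])+.048*np.array([-np.sin(a),np.cos(a)]);b1=2*np.array([x,y])-b2;print('bays',b1,b2)
print(sense()['joint_pos'])
for s in(1,-1):
  for n,pos,yw in(('P1',(.391,.352),11),('P2',(.441,.0855),11),('b1',b1,np.degrees(a)),('b2',b2,np.degrees(a)),('K1',(.453,-.1),-17),('K3',(.43,-.35),-17)):
    for t in ((0,.35) if n[0]=='b' else (0,)):
     for h in(.03,.16):
      q=inverse_kinematics([*pos,h],pose(np.radians(yw)+(np.pi/2 if n[0]=='K' else 0),t,s));print(s,n,t,h,None if q is None else np.round(q,2))
E
```

```text
box [0.5849 0.2737] -10.76 [[-1.9, 0.2], [0.3, 0.3], [1.2, -3.2], [0.1, 1.3], [0.6, -1.1], [-0.3, 2.4]]
bays [0.57597651 0.22655799] [0.59389779 0.32087038]
[ 1.30710461  0.46934256 -0.04862578  1.53352844  0.02407844  1.14102466
 -0.08229685]
1 P1 0 0.03 [ 0.02  0.83 -1.18  2.    0.95  1.01  0.12]
1 P1 0 0.16 [ 0.06  0.56 -1.17  1.91  0.59  1.08  0.41]
1 P2 0 0.03 [ 0.56  0.66 -1.09  2.18  0.84  0.82  0.69]
1 P2 0 0.16 [ 0.65  0.36 -1.11  2.07  0.39  0.95  1.09]
1 b1 0 0.03 [ 0.28  0.91 -1.12  1.78  0.93  1.09  0.2 ]
1 b1 0 0.16 [ 0.29  0.7  -1.11  1.69  0.67  1.19  0.39]
1 b1 0.35 0.03 [ 0.16  0.91 -0.85  1.55  0.44  1.22  0.62]
1 b1 0.35 0.16 [ 0.28  0.88 -1.14  1.46  0.5   1.48  0.52]
1 b2 0 0.03 [ 0.03  0.87 -0.93  1.65  0.79  1.04  0.23]
1 b2 0 0.16 [ 0.07  0.74 -1.01  1.55  0.65  1.22  0.32]
1 b2 0.35 0.03 [ 0.09  1.06 -1.03  1.41  0.59  1.33  0.44]
1 b2 0.35 0.16 [ 0.14  0.99 -1.22  1.32  0.59  1.55  0.38]
1 K1 0 0.03 [ 1.01  0.74 -1.18  2.14  0.92  0.91  2.12]
1 K1 0 0.16 [ 1.07  0.42 -1.16  2.04  0.47  0.98  2.52]
1 K3 0 0.03 [ 0.4   0.52  0.26  1.99 -0.22  0.65 -2.63]
1 K3
[... 275 characters left out ...]
.94]
-1 b1 0 0.03 [-0.03  0.67 -0.59  1.8   0.49  0.82 -2.61]
-1 b1 0 0.16 [ 0.18  0.59 -0.9   1.7   0.51  1.1  -2.63]
-1 b1 0.35 0.03 [-0.    0.81 -0.55  1.56  0.2   1.15 -2.33]
-1 b1 0.35 0.16 [ 0.08  0.7  -0.69  1.48  0.2   1.37 -2.37]
-1 b2 0 0.03 [-0.78  0.68  0.33  1.7  -0.29  0.81 -2.08]
-1 b2 0 0.16 [-0.79  0.53  0.33  1.61 -0.19  1.03 -2.15]
-1 b2 0.35 0.03 [-0.09  0.9  -0.64  1.42  0.26  1.22 -2.47]
-1 b2 0.35 0.16 [-0.02  0.81 -0.79  1.33  0.27  1.43 -2.53]
-1 K1 0 0.03 [ 0.54  0.45 -0.51  2.16  0.38  0.61 -0.54]
-1 K1 0 0.16 [ 0.68  0.25 -0.64  2.05  0.19  0.89 -0.36]
-1 K3 0 0.03 [ 0.88  0.54 -0.36  1.97  0.29  0.69  0.05]
-1 K3 0 0.16 [ 0.93  0.36 -0.41  1.87  0.17  0.94  0.15]
```

```bash
cat > probe.py <<'E'
from h import *
T=lambda:np.array(sense()['position'])
move_joints([1.2,.1,0,1.9,0,1.14,0]);move_joints([-.5,.1,0,1.9,0,1.14,.7]);print(T(),sense()['time_s'])
a=np.radians(-10.76);R=pose(a)
command_gripper(.052,20)
movep([.47,.175,.06],R);print(move_l([.47,.175,.0],feed=.03,until_force=4),'touch z',T()[2],sense()['finger_gap'])
move_l([.47,.175,.12]);command_gripper(0)
b1=np.array([.576,.2266]);b2=np.array([.5939,.3209]);ux=np.array([np.cos(a),np.sin(a)]);uy=np.array([-ux[1],ux[0]])
def pr(b,x0,d,ztip,name):
    s=np.r_[b+x0*ux,ztip+.025]
    move_l(s,feed=.1);e=s.copy();e[:2]+=d
    ok=move_l(e,feed=.025,until_force=3);v=T()[:2]-b;print(name,ok,'x %.4f y %.4f'%(v@ux,v@uy),'t',sense()['time_s'])
    move_l(s,feed=.1)
movep([*(b1+.008*ux),.12],R)
pr(b1,.014,-.025*uy,.020,'b1 y-')
pr(b1,.014,.025*uy,.020,'b1 y+')
pr(b1,.005,.035*ux,.020,'b1 x+')
pr(b1,.0,-.04*ux,.013,'b1 x-')
move_l([*b1,.12]);move_l([*b2,.12])
pr(b2,.005,.035*ux,.020,'b2 x+')
pr(b2,.014,-.025*uy,.020,'b2 y-')
move_l([*b2,.16]);print(sense()['joint_pos'])
E
python3 probe.py
```

```text
[0.44212204 0.19227255 0.27525255] 3.4917
False touch z 0.00012803232670687698 0.05178854504550842
b1 y- False x 0.0139 y -0.0247 t 11.0583
b1 y+ False x 0.0141 y 0.0247 t 12.8583
b1 x+ False x 0.0398 y 0.0000 t 15.0583
b1 x- False x -0.0398 y -0.0000 t 17.5583
b2 x+ False x 0.0398 y 0.0001 t 22.05
b2 y- False x 0.0139 y -0.0247 t 23.95
[-0.57070924  0.51651462  0.0188997   1.59738966 -0.0107629   1.02976698
  0.83406044]
```

Run:
```python
from h import *
s=sense();print({k:np.round(v,3).tolist() for k,v in s.items()})
p,d=snap('scene');up(p,240,460,200,420,2.7,'pics/s1.png')
```

```text
{'time_s': 25.275, 'joint_pos': [-0.571, 0.517, 0.019, 1.597, -0.011, 1.03, 0.834], 'qd': [0.001, 0.011, -0.0, 0.009, -0.0, -0.001, 0.001], 'joint_efforts': [-0.029, -53.272, 0.819, -22.922, 0.009, -0.006, -0.0], 'position': [0.593, 0.32, 0.159], 'tcp_rot': [[-0.982, 0.187, -0.002], [0.187, 0.982, -0.001], [0.001, -0.001, -1.0]], 'wrist_force': [0.059, 0.33, 0.627], 'ft_torque': [0.025, 0.019, -0.03], 'gripper_force': 0.0, 'finger_gap': 0.0}
```

View pics/s1.png

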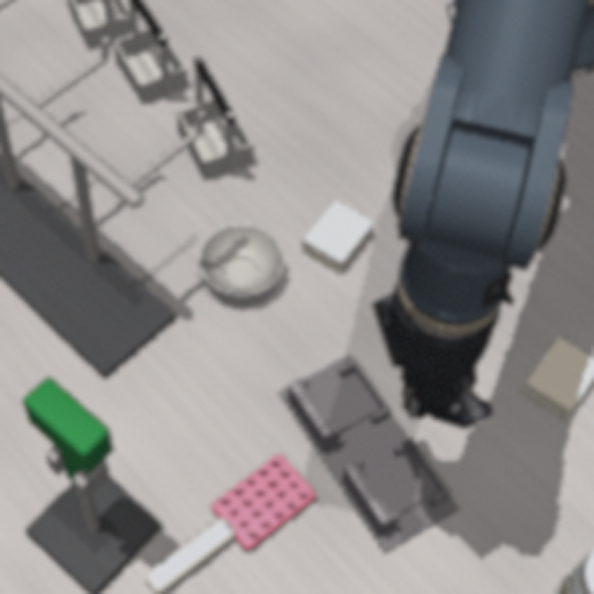

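Run:
```python
from h import *
for n in('scene',):
    c=camera_params(n);R=np.array(c['rotation']);o=np.array(c['position'])
    for X in([.593,.32,.134],[.593,.32,.159],[.593,.32,.2],[.5939,.3209,.008],[.576,.2266,.008]):
        u=cv2.projectPoints((R.T@(np.array(X)-o)).reshape(1,3),np.zeros(3),np.zeros(3),np.array(c['K'],float),np.array(c['dist'],float))[0].ravel();print(X,u.round(1),((u-[240,200])*2.7).round(0))
f=np.load('pics/_scene.npz');W=cloud('scene',f['d']);print(W[345:356:3,398:412:4].round(3).tolist())
p,d=snap('top');W=cloud('top',d);up(p,140,300,160,280,5,'pics/t1.png')
```

```text
[0.593, 0.32, 0.134] [391.6 358.3] [409. 427.]
[0.593, 0.32, 0.159] [392.9 353.5] [413. 414.]
[0.593, 0.32, 0.2] [395.3 345.1] [419. 392.]
[0.5939, 0.3209, 0.008] [385.5 380.4] [393. 487.]
[0.576, 0.2266, 0.008] [364.4 350.3] [336. 406.]
[[[0.607, 0.334, 0.24], [0.594, 0.336, 0.227], [0.61, 0.353, 0.271], [0.608, 0.36, 0.28]], [[0.603, 0.334, 0.22], [0.601, 0.342, 0.23], [0.595, 0.348, 0.231], [0.605, 0.361, 0.264]], [[0.61, 0.339, 0.224], [0.611, 0.349, 0.241], [0.609, 0.357, 0.25], [0.607, 0.364, 0.259]], [[0.513, 0.29, -0.0], [0.611, 0.351, 0.23], [0.614, 0.361, 0.25], [0.615, 0.37, 0.264]]]
```

View pics/t1.png

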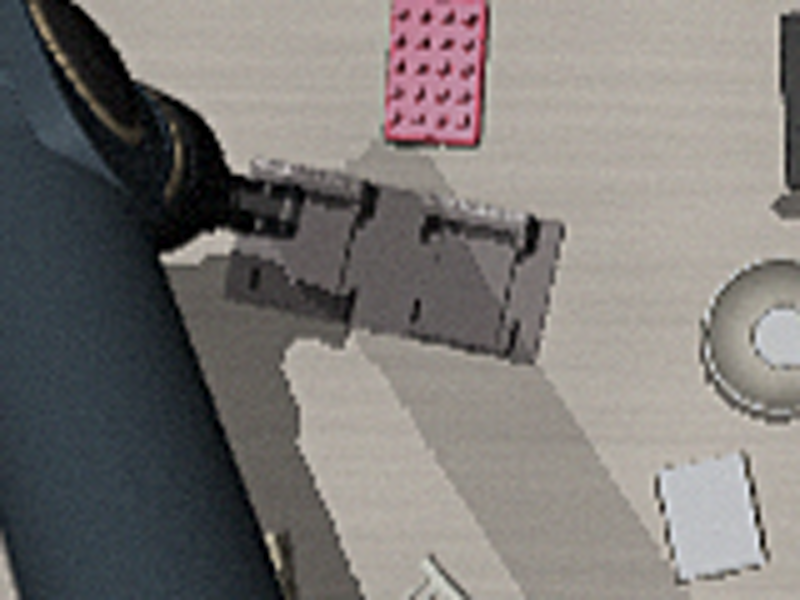

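Picture t1 shows the fingers near (265,205), beside bay 2 and higher than the reported TCP. I will compare the measured fingertip position with the reported pose.

Run:
```python
from h import *
s=sense();print(np.round(s['position'],4))
for X,r in (('top',(150,210,185,235)),('scene',(370,430,290,365))):
    p,d=snap(X);W=cloud(X,d);u0,u1,v0,v1=r
    w=W[v0:v1,u0:u1].reshape(-1,3);w=w[(w[:,2]>.07)&(np.hypot(w[:,0]-.6,w[:,1]-.33)<.12)]
    print(X,len(w));print(w[np.argsort(w[:,2])][:60:4].round(3).tolist())
    cv2.imwrite('pics/x.png',p)
    if X=='scene':up(p,360,440,290,370,7.4,'pics/s2.png')
```

```text
[0.5933 0.3203 0.1584]
top 1222
[[0.584, 0.317, 0.186], [0.58, 0.311, 0.223], [0.577, 0.295, 0.228], [0.596, 0.292, 0.231], [0.581, 0.295, 0.237], [0.598, 0.289, 0.24], [0.597, 0.286, 0.243], [0.595, 0.285, 0.245], [0.575, 0.31, 0.249], [0.576, 0.281, 0.257], [0.593, 0.277, 0.258], [0.584, 0.262, 0.259], [0.593, 0.262, 0.26], [0.574, 0.278, 0.261], [0.579, 0.273, 0.261]]
scene 2512
[[0.602, 0.314, 0.175], [0.603, 0.314, 0.18], [0.603, 0.332, 0.183], [0.603, 0.316, 0.184], [0.596, 0.333, 0.187], [0.602, 0.33, 0.188], [0.602, 0.327, 0.189], [0.604, 0.32, 0.191], [0.598, 0.307, 0.193], [0.597, 0.306, 0.194], [0.605, 0.319, 0.196], [0.602, 0.328, 0.196], [0.603, 0.332, 0.199], [0.604, 0.321, 0.202], [0.605, 0.324, 0.204]]
```

View pics/s2.png

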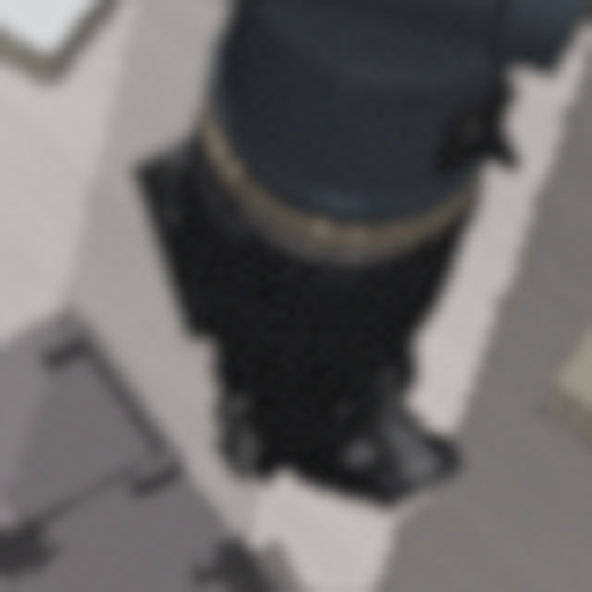

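The fingertips measure about z=0.175, against 0.134 from the reported pose. That would explain every missed contact: the tool really ends about 40 mm higher. I'll confirm by touching the table in both gripper states.

Run:
```python
from h import *
T=lambda:np.array(sense()['position'])
R=pose(np.radians(-10.76))
movep([.47,.175,.03],R)
for g in (0,.052):
    command_gripper(g,20)
    print(g,move_l([.47,.175,-.06],feed=.03,until_force=4),'touch',T(),sense()['wrist_force'],sense()['finger_gap'],sense()['time_s'])
    move_l([.47,.175,.03],feed=.2)
```

```text
0 True touch [ 0.47004251  0.17498119 -0.0135169 ] [-0.16638674  0.37868609  5.40829736] -0.00019028286199228314 28.1833
0.052 True touch [ 0.46997641  0.17500144 -0.01695406] [-1.27816465 -0.08459762  7.11958585] 0.05225633211843896 30.725
```

Run:
```python
from h import *
T=lambda:np.array(sense()['position'])
a=np.radians(-10.76)
command_gripper(0,20)
for xy,t in (((.47,.175),.6),((.70,.38),0)):
    movep([*xy,.05],pose(a,t))
    print(xy,t,move_l([*xy,-.06],feed=.03,until_force=4),'touch',T(),sense()['wrist_force'][2],sense()['time_s'])
    move_l([*xy,.10],feed=.2)
c=camera_params('scene');R=np.array(c['rotation']);o=np.array(c['position'])
for X in([.157,-.656,.193],[.157,-.656,.2315]):
    print(X,cv2.projectPoints((R.T@(np.array(X)-o)).reshape(1,3),np.zeros(3),np.zeros(3),np.array(c['K'],float),np.array(c['dist'],float))[0].ravel())
```

```text
(0.47, 0.175) 0.6 True touch [ 0.46995159  0.17504442 -0.00676043] 5.721025349197678 34.3
(0.7, 0.38) 0 True touch [ 0.70000314  0.3800045  -0.01336099] 4.017195649758976 38.2167
[0.157, -0.656, 0.193] [281.15254617  90.97786325]
[0.157, -0.656, 0.2315] [280.38874217  81.51142316]
```

Tool down, contact comes at the same TCP height near and far, and the tilted touch fits too. So the tool is 38.5 mm shorter than documented, along its own axis: tips lie 13.4 mm behind the reported TCP when closed and about 17 mm behind at a 52 mm gap. Now I'll probe the bays at the right heights.

```bash
cat > probe2.py <<'E'
from h import *
T=lambda:np.array(sense()['position'])
a=np.radians(-10.76);R=pose(a)
b1=np.array([.576,.2266]);b2=np.array([.5939,.3209]);ux=np.array([np.cos(a),np.sin(a)]);uy=np.array([-ux[1],ux[0]])
def pr(b,x0,d,ztip,name):
    s=np.r_[b+x0*ux,ztip-.0133]
    move_l(s,feed=.15);e=s.copy();e[:2]+=d
    ok=move_l(e,feed=.03,until_force=3);v=T()[:2]-b;print(name,ok,'x %.4f y %.4f'%(v@ux,v@uy),'t',sense()['time_s'],np.round(sense()['wrist_force'],1))
    move_l(s,feed=.15)
movep([*b2,.05],R)
pr(b2,.012,-.020*uy,.022,'b2 y-')
pr(b2,.012,.020*uy,.022,'b2 y+')
pr(b2,.008,.025*ux,.022,'b2 x+')
move_l([*b2,.05],feed=.2);move_l([*b1,.05],feed=.2)
pr(b1,.012,-.020*uy,.022,'b1 y-')
pr(b1,.012,.020*uy,.022,'b1 y+')
pr(b1,.008,.025*ux,.022,'b1 x+')
pr(b1,-.012,-.025*ux,.014,'b1 x-')
move_l([*b1,.10],feed=.2)
E
python3 probe2.py
```

```text
b2 y- True x 0.0118 y -0.0195 t 40.6167 [0.  1.5 0.5]
b2 y+ False x 0.0120 y 0.0201 t 41.9667 [ 0.3 -0.2  0.6]
b2 x+ True x 0.0159 y -0.0000 t 42.95 [ 0.2 -0.4 -0.9]
b1 y- True x 0.0121 y -0.0128 t 45.1333 [-0.3  2.5  0.2]
b1 y+ False x 0.0117 y 0.0203 t 46.45 [-0.9  0.6 -0.3]
b1 x+ True x 0.0151 y -0.0000 t 47.4167 [ 1.1 -0.3  1. ]
b1 x- True x -0.0246 y -0.0001 t 48.4917 [ 1.2 -0.3  1.7]
```

```bash
sed -i '/^movep(/,$d' probe2.py; sed -i 's/until_force=3/until_force=5/; s/feed=.03/feed=.02/' probe2.py
cat >> probe2.py <<'E'
a=np.radians(-11.24);R=pose(a);o=(b1+b2)/2-.00135*ux;ux=np.array([np.cos(a),np.sin(a)]);uy=np.array([-ux[1],ux[0]]);b1=o-.048*uy;b2=o+.048*uy
print(b1,b2)
def py(b,n):
    for sg in(1,-1):
        s=np.r_[b+.0145*ux+sg*.010*uy,.022-.0133];move_l(s,feed=.15);e=s.copy();e[:2]+=sg*.02*uy
        ok=move_l(e,feed=.025,until_force=5);v=T()[:2]-b;print(n,ok,'x %.4f y %.4f'%(v@ux,v@uy),np.round(sense()['wrist_force'],1))
        move_l(s,feed=.15)
movep([*b1,.05],R);py(b1,'b1')
move_l([*b1,.05],feed=.2);move_l([*b2,.05],feed=.2);py(b2,'b2')
move_l([*b2,.10],feed=.2);print(sense()['time_s'])
E
python3 probe2.py
```

```text
[0.57426762 0.22692271] [0.59297985 0.32108137]
b1 True x 0.0147 y 0.0135 [ 0.1 -1.1  0.6]
b1 True x 0.0143 y -0.0125 [ 0.6  1.7 -0.2]
b2 True x 0.0147 y 0.0134 [ 0.2 -0.1  0.2]
b2 True x 0.0143 y -0.0126 [1.8 0.9 1.2]
55.4083
```

Probing puts the bay y centres at +0.45 mm and confirms the x centre and yaw. Next, load one tile and check it.

```bash
cat > tile.py <<'E'
from h import *
A=np.radians(-11.24);UX=np.array([np.cos(A),np.sin(A)]);UY=np.array([-UX[1],UX[0]])
B1=np.array([.57427,.22692])+.00045*UY;B2=B1+.096*UY
PA=np.array([.390,.353]);PB=np.array([.440,.086]);YT=np.radians(11)
L=.0167;OFF=L-.001;TH=.35
T=lambda:np.array(sense()['position'])
def bay(b,x,z,th):   # TCP pose for tile underside centre at x,z (bay frame) tilted th
    R=pose(A,th);return np.r_[b+x*UX,.008+z]+OFF*R[:,2],R
def load(p,k,b,n):
    R=pose(YT);command_gripper(.066,25);movep([*p,.10],R)
    move_l([*p,.008*k+.001-L],feed=.12);command_gripper(.0,25);s=sense()
    print('grip',k,round(s['finger_gap'],4),round(s['gripper_force'],1))
    if not .045<s['finger_gap']<.055: return False
    move_l([*p,.10],feed=.2)
    c,sn=32*np.cos(TH)/1e3,32*np.sin(TH)/1e3;f=.008*n+.0015
    P,Q=bay(b,.023-c,f+sn+.05,TH);movep(P,Q)
    for x,z,th,fd in((.023-c,f+sn,TH,.1),(.0295-c,f+sn,TH,.03)):
        P,Q=bay(b,x,z,th);hit=move_l(P,Q,feed=fd,until_force=8)
        if hit:print('HIT',x,z,T(),np.round(sense()['wrist_force'],1));return False
    P,Q=bay(b,0,.008*n+.0008,0);hit=move_l(P,Q,feed=.02,until_force=10)
    print('level hit',hit,'err',(T()-P).round(4),np.round(sense()['wrist_force'],1),'gap',round(sense()['finger_gap'],4))
    if hit:return False
    return rel()
def rel():
    command_gripper(.062);p=T();move_l([p[0],p[1],.10],feed=.15);print('t',sense()['time_s']);return True
E
python3 -c "
from tile import *
print(load(PB,2,B1,0))
p,d=snap('top');up(p,180,310,184,284,6,'pics/t2.png')"
```

```text
grip 2 0.0495 25.7
level hit False err [0.0004 0.0005 0.0005] [1.1 0.2 1.8] gap 0.0495
t 62.8917
True
```

```bash
python3 -c "
from tile import *
movep([*PA,.12],pose(YT))
p,d=snap('top');q,_=snap('scene')
a=cv2.resize(p[184:284,180:300],None,fx=3.3,fy=3.3,interpolation=cv2.INTER_CUBIC);b=cv2.resize(q[270:400,320:440],(330,330),interpolation=cv2.INTER_CUBIC)
cv2.imwrite('pics/t3.png',np.hstack([a[:330],b[:330]])[...,::-1])"
```

```text
(no output)
```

View pics/t3.png

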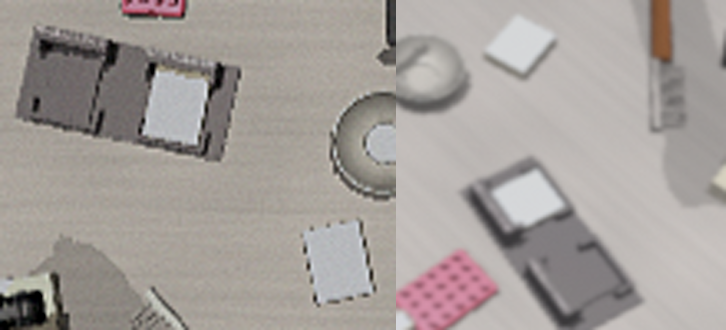

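The first tile lies flat in bay 1, at (175,105) in the left panel, and pile B is undisturbed. Loading the rest.

```bash
python3 -c "
from tile import *
for p,k,b,n in((PA,2,B2,0),(PA,1,B2,1),(PA,0,B2,2),(PB,1,B1,1),(PB,0,B1,2)):
    if not load(p,k,b,n): print('STOP',k,n);break"
```

```text
grip 2 0.0493 26.1
level hit False err [-0.0004  0.0008  0.0005] [-1.5  1.   4.3] gap 0.0487
t 70.1917
grip 1 0.049 26.2
level hit False err [-0.0008  0.0008  0.0014] [-2.1 -0.1  5.3] gap 0.049
t 77.0667
grip 0 0.0491 26.1
level hit False err [-0.0005  0.0005  0.0002] [-0.6 -0.3  2.5] gap 0.049
t 83.9917
grip 1 0.0493 25.5
level hit False err [-0.0008  0.0004  0.001 ] [-2.5 -0.3  4.9] gap 0.049
t 91.0833
grip 0 0.0495 25.5
level hit False err [-0.0006  0.0003  0.001 ] [-2.3 -0.2  6.9] gap 0.0495
t 97.9417
```

```bash
python3 -c "
from tile import *
move_l([*B1,.2],feed=.3);move_joints([-.5,.1,0,1.9,0,1.14,.7]);move_joints([1.3,.1,0,1.9,0,1.14,0])
p,d=snap('top');q,_=snap('scene');W=cloud('top',d)
a=cv2.resize(p[184:244,180:260],(400,300),interpolation=cv2.INTER_CUBIC);b=cv2.resize(q[320:410,330:420],(400,300),interpolation=cv2.INTER_CUBIC)
c=cv2.resize(p[230:300,320:480],(800,350-50),interpolation=cv2.INTER_CUBIC)
cv2.imwrite('pics/t4.png',np.vstack([np.hstack([a,b]),c])[...,::-1])
for b in(B1,B2):
    m=(np.abs((W[...,:2]-b)@UX)<.022)&(np.abs((W[...,:2]-b)@UY)<.018)&(W[...,2]<.07);w=W[m];C=np.linalg.lstsq(np.c_[w[:,:2]-b,np.ones(len(w))],w[:,2],rcond=None)[0];print(len(w),C)
print(sense()['time_s'])"
```

```text
197 [-0.02858332 -0.00418106  0.03357844]
195 [ 0.00014542 -0.01741557  0.03262653]
101.8667
```

View pics/t4.png

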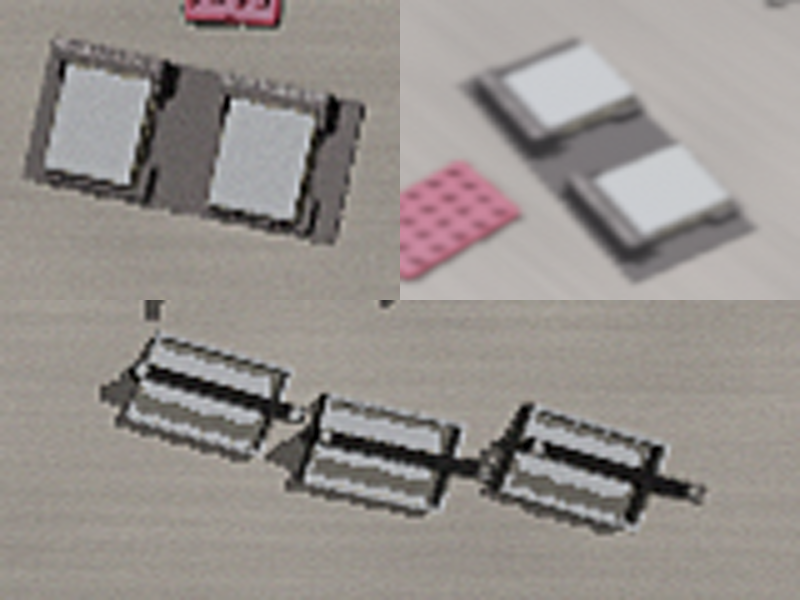

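All six tiles lie flat, with heights fitting a stack of three. Lower panel: bar ends are (138,370)–(300,414), (322,435)–(495,468) and (530,445)–(705,493). The first basket has moved about 4 cm since the start.

Run:
```python
from h import *
f=np.load('pics/_top.npz');p,d=f['p'],f['d'];W=cloud('top',d);g=p.max(2).astype(int)
for e in(((138,370),(300,414)),((322,435),(495,468)),((530,445),(705,493))):
    e=np.array(e,float)-[0,300];uv=(e+.5)/[5,300/70]-.5+[320,230];P=plane('top',uv,.105)[:,:2]*1e3
    v=P[0]-P[1];print('ends',P.round(1).tolist(),'len',np.linalg.norm(v).round(1),'mid',P.mean(0).round(1),'ang',np.degrees(np.arctan2(v[1],v[0])).round(1))
# bar points above .09 grouped
m=(W[...,2]>.088)&(W[...,2]<.125);m[:,:325]=0;m[:240]=0;m[295:]=0;m[:,475:]=0
n,l,s,c=cv2.connectedComponentsWithStats(m.astype(np.uint8),connectivity=8)
for k in range(1,n):
    if s[k,4]>40:
        v,u=np.nonzero(l==k);Q=plane('top',np.c_[u,v],.105);print(s[k],rect(Q))
# stand: rail and rods at known heights
m=(W[...,2]>.19)&(W[...,2]<.215)
for n,r in dict(h3=(300,322,188,210),h2=(355,377,186,208),h1=(412,434,184,205)).items():
    mm=np.zeros_like(m);mm[r[2]:r[3],r[0]:r[1]]=1;v,u=np.nonzero(m&mm);Q=plane('top',np.c_[u,v],.198)[:,:2]
    A=np.polyfit(Q[:,0],Q[:,1],1);print(n,len(v),'y at x=.60',np.polyval(A,.6).round(4),'slope',A[0].round(3),'width',np.std(Q[:,1]-np.polyval(A,Q[:,0]))*12**.5)
v,u=np.nonzero((W[...,2]>.19)&(W[...,2]<.22)&(np.mgrid[0:480,0:640][0]<186)&(np.mgrid[0:480,0:640][0]>150));k=(u>300)&(u<435);Q=plane('top',np.c_[u,v][k],.2)[:,:2]
print('rail',rect(Q),np.polyfit(Q[:,1],Q[:,0],1))
```

```text
ends [[488.5, -96.1], [462.6, -182.3]] len 89.9 mid [ 475.6 -139.2] ang 73.2
ends [[449.8, -194.0], [430.9, -285.4]] len 93.3 mid [ 440.3 -239.7] ang 78.3
ends [[445.3, -303.8], [417.2, -395.9]] len 96.3 mid [ 431.3 -349.8] ang 73.0
[346 244  35  15 137] (array([ 475.1, -138.8]), array([95.4,  9.2]), 72.4)
[383 260  36  13 139] (array([ 437.7, -237. ]), array([95.8, 10.1]), 76.3)
[425 262  36  16 146] (array([ 430.2, -347.9]), array([97., 10.]), 72.3)
h3 69 y at x=.60 -0.0023 slope 0.077 width 0.007820054303733484
h2 70 y at x=.60 -0.1374 slope 0.076 width 0.007845068301212834
h1 68 y at x=.60 -0.2728 slope 0.071 width 0.007914175915087272
rail (array([ 655. , -133.9]), array([ 34.8, 311.4]), 0.7) [-0.06523713  0.64748838]
```

```bash
cat > hang.py <<'E'
from h import *
S=np.radians(4.3);SX=np.array([np.cos(S),np.sin(S)]);SY=np.array([-SX[1],SX[0]])
H2=np.array([.602,-.137]);H={1:H2-.135*SY,2:H2,3:H2+.135*SY};E=.024;LB=.0135
T=lambda:np.array(sense()['position'])
def at(c,ang,zu,R=None):  # bar centre c, bar direction ang, bar underside height zu
    b=np.array([np.cos(ang),np.sin(ang)]);return np.r_[c+E*b,zu-.004-LB],pose(ang,0,-1)
def hang(c,deg,h):
    c=np.array(c);a=np.radians(deg);command_gripper(.045,40)
    P,R=at(c,a,.19);movep(P,R)
    P,_=at(c,a,.095)
    if move_l(P,feed=.12,until_force=10):print('hit bar');return False
    command_gripper(0,40);s=sense();print('grip',round(s['finger_gap'],4),round(s['gripper_force'],1))
    if s['finger_gap']<.007:return False
    P,_=at(c,a,.234);move_l(P,feed=.15)
    t=S+np.pi/2
    P,R=at(H[h]-.105*SX,t,.234);move_l(P,R,feed=.12)
    P,R=at(H[h],t,.234)
    if move_l(P,feed=.08,until_force=8):print('HIT in',T());return False
    P,R=at(H[h],t,.1985);k=move_l(P,feed=.03,until_force=5);print('down',k,'underside z',T()[2]+LB+.004,np.round(sense()['wrist_force'],1))
    command_gripper(.032);p=T();move_l([p[0],p[1],p[2]+.07],feed=.15);print('t',sense()['time_s']);return True
E
python3 -c "
from hang import *
print(H);move_joints([.9,.1,0,1.9,0,1.14,0]);print(hang([.4297,-.3475],72.3,1))
p,_=snap('scene');up(p,180,360,150,300,4,'pics/k1.png')"
```

```text
{1: array([ 0.61212213, -0.27161999]), 2: array([ 0.602, -0.137]), 3: array([ 0.59187787, -0.00238001])}
grip 0.0086 42.4
down True underside z 0.20039348134491242 [-0.   0.1  4. ]
t 110.6917
True
```

View pics/k1.png

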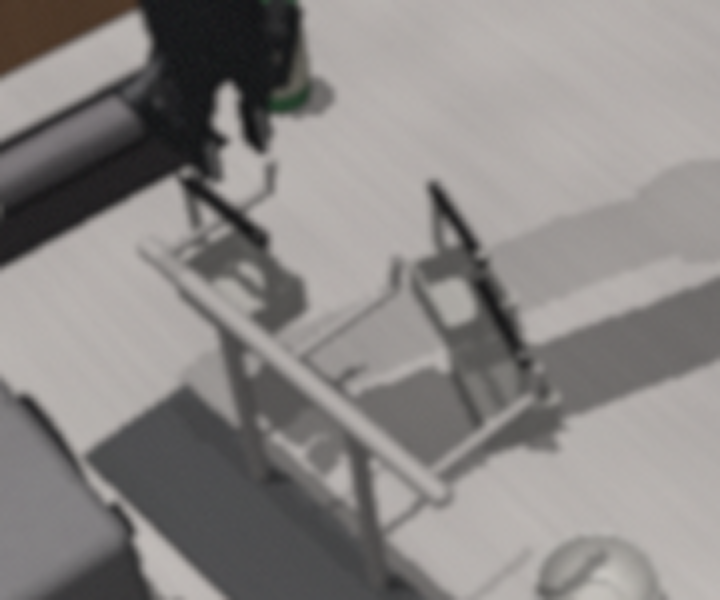

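The first basket hangs level on hook 1, with its bar across the rod at (225,210). I'll re-measure the other two before picking.

```bash
cat >> hang.py <<'E'
def bars():
    p,d=snap('top');W=cloud('top',d);m=(W[...,2]>.088)&(W[...,2]<.125)&(W[...,0]<.52)&(W[...,0]>.38)&(W[...,1]<.02)&(W[...,1]>-.42)
    n,l,s,c=cv2.connectedComponentsWithStats(m.astype(np.uint8),connectivity=8)
    for k in range(1,n):
        if s[k,4]>40:
            v,u=np.nonzero(l==k);print(s[k],rect(plane('top',np.c_[u,v],.105)))
E
python3 -c "
from hang import *
p=T();move_l([p[0]-.12,p[1]-.05,p[2]+.03],feed=.3);move_joints([1.3,.1,0,1.9,0,1.14,0])
bars();print(sense()['time_s'])"
```

```text
[346 244  35  15 138] (array([ 475.1, -138.8]), array([95.4,  9.2]), 72.4)
[383 260  36  13 140] (array([ 437.7, -237. ]), array([95.8, 10.1]), 76.3)
113.0
```

Both are unchanged, so I'll hang them and check for a knock between the two.

```bash
python3 -c "
from hang import *
back=lambda:(move_l([T()[0]-.12,T()[1]-.03,T()[2]+.03],feed=.3),move_joints([1.3,.1,0,1.9,0,1.14,0]))
if hang([.4372,-.2367],76.3,2):
    back();bars()
print(sense()['time_s'])"
```

```text
grip 0.0087 41.4
down True underside z 0.2003904447895858 [0.4 0.3 4.2]
t 121.875
[346 244  35  15 137] (array([ 475.1, -138.8]), array([95.4,  9.2]), 72.4)
124.3583
```

```bash
python3 -c "
from hang import *
print(hang([.4746,-.1385],72.4,3))
move_l([T()[0]-.12,T()[1],T()[2]+.04],feed=.3);move_joints([.3,.0,0,1.9,0,1.24,0]);move_joints([1.3,.0,0,1.9,0,1.24,0])
sleep(1)
p,_=snap('scene');q,_=snap('top')
cv2.imwrite('pics/f.png',np.hstack([cv2.resize(p[150:410,180:440],(400,400)),cv2.resize(q[140:300,170:450],(400,400))])[...,::-1]);print(sense()['time_s'])"
```

```text
grip 0.0086 41.9
down True underside z 0.2003835591451104 [-1.2 -0.3  5.3]
t 133.725
True
137.9083
```

View pics/f.png

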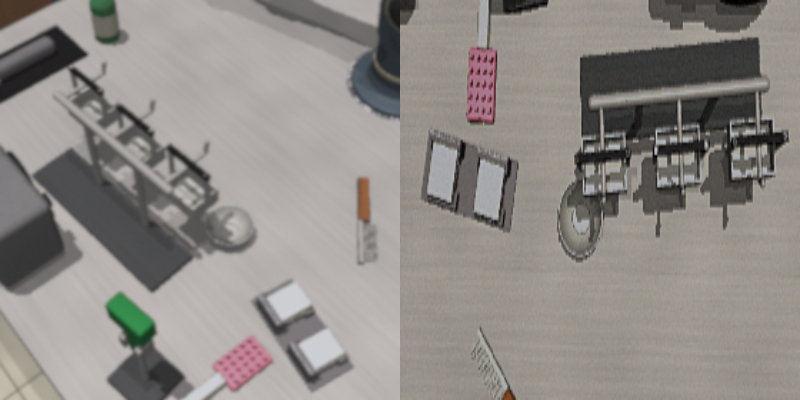

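All three baskets hang on hooks 1–3, at (755,135), (680,145) and (605,157) in the right panel. The tiles lie flat in both bays, the bystanders in view are where they were, and the robot is clear.

```bash
python3 -c "
from rig import *
print(finish_job())"
```

```text
the job is handed in; nothing more can be done
None
```

I handed the job in at about 138 s: all six tiles lie flat in the two bays and all three baskets hang on the stand's three hooks, going by the last pictures; no verdict was returned.

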